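# Steady the rocking mounting plate

## Robot

A 6-joint arm with a two-finger parallel gripper is mounted at the origin on the work surface. World frame = base frame: x ahead of the robot, y to its left, z up, the work surface at z = 0. Lengths are in m, angles in degrees, forces in N, time in s.
With the tool pointing down it reaches from about 0.325 to 0.9 m from the base axis. Payload 6.1 kg.
Tool frame: the origin (TCP) lies between the finger pads; the fingertips stand 14 mm ahead of it and the grasp point (between the pads) lies 5 mm behind it; y points along the fingers, z is the direction in which the jaws open and shut, and the axes are right-handed (so a half turn about y gives the same grasp; the last joint's range is limited). The gripper opens to 85 mm and grips with 20 to 120 N. Pads are 22 mm wide; open, the fingers measure 114 mm over their backs; the gripper's body (76 mm by 85 mm) begins 54 mm behind the grasp point. The pads swing forward as they close: fully open they stand 13 mm farther back than shut.
Start: joints at [-71.167, 12.628, 87.462, -0, 79.91, -7.225], TCP at [0.275, -0.561, 0.211] pointing down, gripper open.
Joint ranges: [-170.65, 170.65], [-52.31, 119.04], [5.05, 147.46], [-71.25, 251.25], [11.57, 151.72], [-153.62, 153.62]. Speed limits (degrees/s): [147.25, 147.25, 172.46, 180, 180, 180].

## Interface

Orientations are given as a 3x3 rotation matrix whose columns are the frame's x, y, z axes.
In Python, from station import readout, read_camera, camera_params, manip gives the robot as it stands. The module is installed in compiled form; this text tells all that it offers.
- The arm moves only by the tool drive_tool, never from a script. Its argument "increments" is a list of rows, each a list of 3 entries, a list of its own where there are three numbers: the shift along the tool's x, y, z each as a share of 0.1 m, from -1 to 1, then the turn about the tool's y as a share of 2 pi rad, from -1 to 1, then the closure, from -1 (fully open) to 1 (shut). In form: [[[tx, ty, tz], turn, grip], ...]. A call has 1 to 5 rows; each row is the pose to reach, as a shift and turn from the pose measured when the call began, along the tool's axes at that moment, turning the shorter way round; what a row does not reach only later rows make up. A row lasts 1/12 s, in which the tool goes at most 41.7 mm and 7.16 degrees, less where a joint would pass 70% of its speed; a pose out of reach is approached as far as the arm can. A call with a number of a shift or a turn outside -1 to 1 is refused whole. A call with a gripper value outside its range is refused whole. The fingers move at their own pace and stop on an object; "newtons" is the grip in N (left out, the last holds). Time passes only in rows, so rows that repeat a pose let the fingers close. It gives the time, the measured TCP pose, the force and the opening at its end, in the units of the state.
- readout.read_state(): the state, without advancing time (a new reading comes with each control period).
- read_camera(name): name is "scene" or "top" or "wrist"; returns the picture (384x512x3 uint8, blue, green, red); there is no depth.
- camera_params(name): a dict with "fx", "fy", "cx", "cy" (pixels), "dist" ([k1, k2, p1, p2, k3] as OpenCV has them; the pictures are not rectified), "R" (3x3) and "t" (3): a world point X has camera coordinates R X + t. Camera axes: x right, y down, z forward; pixel columns grow to the right and rows downward; lengths in m; the calibration is good to about 2 mm. A picture is of the moment at which its call begins: read the wrist's pose just before it. camera_params takes no time and is no camera call; for the wrist camera it gives the pose at the moment of the call.
- manip.hand_in(): hands the job in, once; it reports no verdict.
The state is a dict: "time_s": time; "joint_positions": joint angles; "qd": joint speeds; "joint_torque": joint torques, N m; "position": TCP position; "ee_rot": TCP orientation; "force": force on the tool from outside, world axes, zero at the start; "moment": the same for the moment, N m; "gripper_width": finger opening in m.
Only numpy, scipy, OpenCV 4.12 (cv2) and the standard library are available. Lean on these libraries where they do the work, as an engineer would, in place of code of your own. Each camera call takes 0.05 s, during which the arm holds its last target.

## Task

One corner of the aluminium mounting plate rocks: press down on the plate at its corners, one after another, until you find the corner that dips, then press the orange shim at that corner fully down and let go. Leave the other three shims standing, do not lift or shift the plate, and leave the things on and around it alone.

Things in the scene. Friction and masses are not known exactly. Their poses are not given: they have to be found in the camera images.
- plate: Loose aluminium plate, 170 (its x) by 240 (its y) by 8 mm, 0.9 kg, level on four rubber feet. Origin: centre of its underside, 26 mm above the table (upper face 34 mm). x points away from the robot, y to the robot's left, within 0.2 rad; z up. Each corner has a 20 by 20 mm notch round an orange shim. Three corners are firm; under the fourth, which looks the same, is a hidden 5 mm gap.
- plate_top (a point): Middle of the plate's upper face. Pressing the plate beside a shim (good spot: 34 mm inward from the shim's centre along both plate edges) with 6 to 10 N: a firm corner gives less than 1.5 mm; at the loose one the plate tilts about 0.05 rad, dips about 3 mm under the finger, and falls level when let go.
- far_left (a point): The far left corner, seen from the robot, of the plate's full rectangle, at its upper face; the notch is cut here and the shim's axis passes within 2 mm of it at the start. Axes as the plate's; the plate's middle is 85 mm away along x and 120 mm along y.
- far_right (a point): The far right corner, seen from the robot, of the plate's full rectangle, at its upper face; the notch is cut here and the shim's axis passes within 2 mm of it at the start. Axes as the plate's; the plate's middle is 85 mm away along x and 120 mm along y.
- near_left (a point): The near left corner, seen from the robot, of the plate's full rectangle, at its upper face; the notch is cut here and the shim's axis passes within 2 mm of it at the start. Axes as the plate's; the plate's middle is 85 mm away along x and 120 mm along y.
- near_right (a point): The near right corner, seen from the robot, of the plate's full rectangle, at its upper face; the notch is cut here and the shim's axis passes within 2 mm of it at the start. Axes as the plate's; the plate's middle is 85 mm away along x and 120 mm along y.
- shim_loose (a joint): Orange round push shim, 22 mm across, upright in a corner notch, top 13 mm above the plate's upper face. Value: metres pushed down, 0 standing, 0.012 fully down (top 1 mm above the plate's face). Moves at about 5 N, stays where left. This one is at the corner that rocks, a different corner from run to run, to be found by pressing; pushed down, it fills the gap.
- shim_b (a joint): Orange round push shim, 22 mm across, upright in a corner notch, top 13 mm above the plate's upper face. Value: metres pushed down, 0 standing, 0.012 fully down (top 1 mm above the plate's face). Moves at about 5 N, stays where left. This one is at one of the three firm corners (not told which).
- shim_c (a joint): Orange round push shim, 22 mm across, upright in a corner notch, top 13 mm above the plate's upper face. Value: metres pushed down, 0 standing, 0.012 fully down (top 1 mm above the plate's face). Moves at about 5 N, stays where left. This one is at one of the three firm corners (not told which).
- shim_d (a joint): Orange round push shim, 22 mm across, upright in a corner notch, top 13 mm above the plate's upper face. Value: metres pushed down, 0 standing, 0.012 fully down (top 1 mm above the plate's face). Moves at about 5 N, stays where left. This one is at one of the three firm corners (not told which).
- tape: Roll of yellow tape lying flat on the plate's middle, 52 mm across, 18 mm high. Bystander, leave it alone. Origin: centre of its underside.
- spool: Red thread spool standing on the mat to the left of the plate, 34 mm across, 42 mm high. Bystander, leave it alone. Origin: centre of its underside.
- magnet_pot: Round blue pot standing on the mat to the right of the plate, 40 mm across, 30 mm high. Bystander, leave it alone. Origin: centre of its underside.
- spray: Spray can with a red label, 52 mm across, 160 mm high. Bystander, leave it alone. Origin: centre of its underside.
- tape_wide: Wide orange tape roll lying flat, 100 mm across, 24 mm high. Bystander, leave it alone. Origin: centre of its underside.
- tape_lilac: Pale blue tape roll lying flat, 64 mm across, 22 mm high. Bystander, leave it alone. Origin: centre of its underside.
- pen_pot: Grey pot of pens, 76 mm across, about 160 mm high with the pens. Bystander, leave it alone. Origin: centre of its underside.
Things that resemble listed ones, but are neither listed nor needed, are in the scene too. Leave any brown or pink look-alike of the part that bears shim_loose alone. What is shaped like the part that bears shim_b but blue is not meant.

How it is judged (in metres and radians):
On the way:
1. the plate is pressed at its loose corner until it rocks, before the shim there is pushed (angle between plate's own z axis and vertical above 0.03 rad and contact force between the fingers and plate above 1 N and value of joint each of shim_loose, shim_b, shim_c, shim_d below 0.004 m), for 0.05 s.
At the end, for the whole second after the job is handed in: The shim at the rocking corner is down by at least 9.5 of its 12 mm, the other three are down by less than 4 mm, and the plate lies still and level (within 0.012 rad), within 10 mm of where it began (value of joint shim_loose above 0.0095 m and value of joint each of shim_b, shim_c, shim_d below 0.004 m and angle between plate's own z axis and vertical below 0.012 rad and distance of plate from where it was at the start of the episode below 0.01 m and linear speed of plate below 0.01 m/s); the robot touches nothing.
It fails at once if a shim of a firm corner is pushed down 4 mm or more (value of joint any of shim_b, shim_c, shim_d above 0.004 m).
It fails at once if the plate is lifted (its middle more than 8 mm above its resting height) or shifted more than 15 mm (height (world z) of plate above 0.034 m or distance of plate from where it was at the start of the episode above 0.015 m).
It fails at once if a bystander is moved more than 25 mm or tipped over (distance of any of tape, spool, magnet_pot, spray, tape_wide, tape_lilac, pen_pot from where it was at the start of the episode above 0.025 m or angle between any of tape, spool, magnet_pot, spray, tape_wide, tape_lilac, pen_pot's own z axis and vertical above 0.4 rad).
It also fails if it takes over 59 s, if anything falls off the work surface, if the arm or the gripper's body presses on something with over 40 N, if the wrist force passes 120 N, or if a joint passes its speed limit or range.

## Working session

There is one attempt and no reset: what is moved stays moved. The work goes in short steps, Python scripts to look and compute and a tool call to move; the robot and the scene stay as the last step left them, time stands still between calls to the robot, and variables do not carry over. Pictures are saved under pics/ and viewed, and the job is handed in when it is done.

Besides the shell and the picture viewer there is one more tool, called in YAML: its name, and indented under it one key for each argument. drive_tool: Moves the arm, as the interface text tells. Its arguments: {"type":"object","properties":{"increments":{"type":"array","items":{"type":"array"}},"newtons":{"type":"number"}},"required":["increments"]}

```bash
mkdir -p pics; python3 - <<'E'
from station import readout, read_camera, camera_params
import cv2, numpy as np
for n in ["scene","top","wrist"]:
    im=read_camera(n); cv2.imwrite(f"pics/{n}0.png",im)
    p=camera_params(n); print(n,{k:np.round(v,4).tolist() for k,v in p.items()})
print(readout.read_state())
E
```

```text
scene {'fx': 359.8997, 'fy': 359.8997, 'cx': 253.3297, 'cy': 192.558, 'dist': [-0.0026, 0.0, 0.0, 0.0, 0.0], 'R': [[-0.5967, 0.8025, 0.0014], [0.4869, 0.3635, -0.7942], [-0.6378, -0.4732, -0.6076]], 't': [0.2834, -0.1971, 1.312]}
top {'fx': 373.0658, 'fy': 373.0658, 'cx': 255.3616, 'cy': 195.787, 'dist': [-0.0264, 0.0, 0.0, 0.0, 0.0], 'R': [[-0.0178, -0.9998, 0.005], [-0.997, 0.0174, -0.0748], [0.0747, -0.0064, -0.9972]], 't': [0.0134, 0.4843, 1.1426]}
wrist {'fx': 283.8275, 'fy': 283.8275, 'cx': 253.5273, 'cy': 190.4404, 'dist': [-0.0214, 0.0, 0.0, 0.0, 0.0], 'R': [[0.4398, -0.8981, -0.0013], [-0.8632, -0.4231, 0.2754], [-0.2479, -0.12, -0.9613]], 't': [-0.623, -0.0354, 0.3772]}
{'time_s': 0.15, 'joint_positions': array([-7.11647224e+01,  1.26658509e+01,  8.75097652e+01, -1.03141595e-03,
        7.99075122e+01, -7.22589923e+00]), 'qd': array([ 0.04861825, -0.11468593, -0.22211362, -0.0140168 , -0.03073671,
       -0.04454252]), 'joint_torque': array([ 8.64484609e-04, -4.97480607e+01, -3.89905822e+01, -2.40722557e-04,
        7.06889332e-03,  1.69214889e-05]), 'position': array([ 0.27441003, -0.56101186,  0.20984856]), 'ee_rot': array([[-8.98324118e-01, -4.85182205e-04,  4.39333068e-01],
       [-4.39333305e-01,  1.36744626e-03, -8.98323092e-01],
       [-1.64913981e-04, -9.99998947e-01, -1.44156666e-03]]), 'force': array([-0.52252875, -0.11349652,  0.35555259]), 'moment': array([-0.00904487, -0.01092177, -0.01038327]), 'gripper_width': 0.08536324831769057}
```

View pics/top0.png

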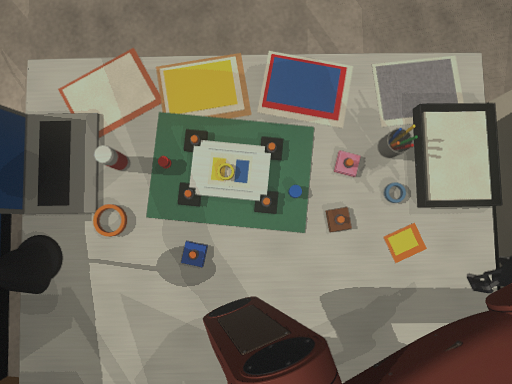

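View pics/scene0.png

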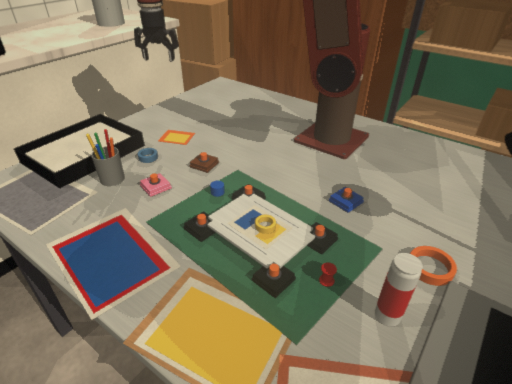

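The top view shows the white plate at about (231,170). The four orange shims with black bases are at (195,139), (271,146), (188,194) and (266,201). The look-alikes are pink (348,162), brown (340,219) and blue (193,254), all off the mat. Next I'll measure the four shims and take an enlarged crop to confirm.

```bash
cat > h.py <<'E'
import cv2, numpy as np
from station import readout, read_camera, camera_params
def ray(p,uv,z):
    K=np.array([[p['fx'],0,p['cx']],[0,p['fy'],p['cy']],[0,0,1]])
    n=cv2.undistortPoints(np.array([[uv]],float),K,np.array(p['dist'],float))[0,0]
    R=np.array(p['R']);t=np.array(p['t']);C=-R.T@t;d=R.T@np.array([n[0],n[1],1]);return C+d*(z-C[2])/d[2]
def proj(p,X):
    K=np.array([[p['fx'],0,p['cx']],[0,p['fy'],p['cy']],[0,0,1]])
    return cv2.projectPoints(np.array([X],float),cv2.Rodrigues(np.array(p['R']))[0],np.array(p['t'],float),K,np.array(p['dist'],float))[0][0,0]
def orange(im):
    h=cv2.cvtColor(im,cv2.COLOR_BGR2HSV); return cv2.inRange(h,(4,150,110),(14,255,255))
def blobs(m,a=8):
    n,l,s,c=cv2.connectedComponentsWithStats(m); return [(c[i].round(1).tolist(),int(s[i,4])) for i in range(1,n) if s[i,4]>=a]
E
python3 - <<'E'
from h import *
for n in ["top","scene"]:
    im=cv2.imread(f"pics/{n}0.png"); p=camera_params(n)
    for c,a in blobs(orange(im)): print(n,c,a,ray(p,c,.043).round(4))
im=cv2.imread("pics/top0.png")[110:240,145:320]
cv2.imwrite("pics/crop.png",cv2.resize(im,None,fx=4.5,fy=4.5,interpolation=cv2.INTER_CUBIC))
E
```

```text
top [138.7, 94.2] 506 [0.8065 0.363  0.043 ]
top [97.1, 68.4] 69 [0.8927 0.4952 0.043 ]
top [65.4, 99.5] 57 [0.7945 0.593  0.043 ]
top [193.8, 138.4] 43 [0.6632 0.1915 0.043 ]
top [395.9, 143.2] 19 [ 0.6383 -0.433   0.043 ]
top [271.3, 146.0] 40 [ 0.6354 -0.0467  0.043 ]
top [349.0, 161.9] 40 [ 0.5821 -0.2847  0.043 ]
top [187.5, 193.0] 36 [0.4947 0.2115 0.043 ]
top [266.1, 200.9] 39 [ 0.4664 -0.0274  0.043 ]
top [108.7, 220.0] 320 [0.4167 0.4516 0.043 ]
top [340.5, 218.9] 43 [ 0.4077 -0.2523  0.043 ]
top [407.1, 244.0] 441 [ 0.3278 -0.4529  0.043 ]
top [192.1, 254.4] 38 [0.309  0.1986 0.043 ]
scene [370.3, 74.8] 51 [-0.6036 -0.1048  0.043 ]
scene [365.8, 98.1] 16 [-0.3248 -0.011   0.043 ]
scene [175.9, 136.3] 148 [ 0.3789 -0.4025  0.043 ]
scene [111.5, 146.7] 59 [ 0.5544 -0.5198  0.043 ]
scene [203.4, 156.2] 46 [ 0.4178 -0.2382  0.043 ]
scene [153.7, 178.0] 57 [ 0.5913 -0.2714  0.043 ]
scene [248.1, 189.0] 61 [ 0.4706 -0.0213  0.043 ]
scene [347.6, 192.0] 53 [0.3185 0.2054 0.043 ]
scene [201.3, 218.6] 83 [ 0.6384 -0.0403  0.043 ]
scene [319.7, 229.9] 87 [0.4981 0.2162 0.043 ]
scene [435.2, 265.0] 739 [0.4465 0.4697 0.043 ]
scene [273.9, 269.9] 107 [0.6665 0.1971 0.043 ]
scene [332.0, 368.0] 1294 [0.7832 0.3929 0.043 ]
```

View pics/crop.png

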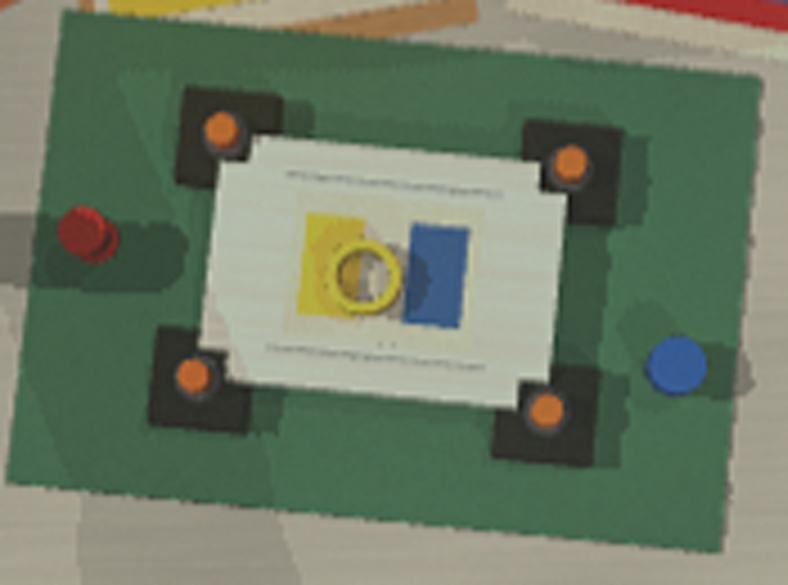

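The crop confirms the four shims at the plate notches. Corner estimates, averaging both views: FL (0.665,0.194), FR (0.637,-0.044), NL (0.4965,0.214), NR (0.4685,-0.024). I'll shut the fingers and go to the NR press spot (0.506,0.006) first.

drive_tool:
  increments:
    - [[-0.4, 0, -0.35], 0, 1]
    - [[-0.8, 0, -0.7], 0, 1]
    - [[-1, 0, -0.9], 0, 1]
    - [[-1, 0, -0.9], 0, 1]
  newtons: 40

```text
time_s: 0.48
position: [0.3262, -0.4311, 0.2091]
ee_rot: [[-0.897, -0.0, 0.442], [-0.442, 0.005, -0.897], [-0.002, -1.0, -0.005]]
force: [0.6, 1.0, -0.5]
gripper_width: 0.0386
```

drive_tool:
  increments:
    - [[-0.35, 0, -0.3], 0, 1]
    - [[-0.7, 0, -0.6], 0, 1]
    - [[-1, 0, -0.9], 0, 1]
    - [[-1, 0, -0.9], 0, 1]

```text
time_s: 0.82
position: [0.3772, -0.3022, 0.2095]
ee_rot: [[-0.896, -0.0, 0.444], [-0.444, 0.007, -0.896], [-0.003, -1.0, -0.007]]
force: [0.2, -0.3, -0.0]
gripper_width: -0.0002
```

drive_tool:
  increments:
    - [[-0.35, 0, -0.3], 0, 1]
    - [[-0.7, 0, -0.6], 0, 1]
    - [[-1, 0, -0.9], 0, 1]
    - [[-1, 0, -0.9], 0, 1]

```text
time_s: 1.15
position: [0.4278, -0.1731, 0.2104]
ee_rot: [[-0.895, 0.001, 0.446], [-0.446, 0.009, -0.895], [-0.005, -1.0, -0.008]]
force: [-0.6, -0.0, 1.3]
gripper_width: -0.0003
```

drive_tool:
  increments:
    - [[-0.35, 0, -0.3], 0, 1]
    - [[-0.7, 0, -0.6], 0, 1]
    - [[-1, 0, -0.9], 0, 1]
    - [[-1, 0, -0.9], 0, 1]

```text
time_s: 1.48
position: [0.4783, -0.0437, 0.2117]
ee_rot: [[-0.894, 0.002, 0.449], [-0.449, 0.011, -0.893], [-0.006, -1.0, -0.009]]
force: [0.2, 0.5, -1.0]
gripper_width: -0.0001
```

drive_tool:
  increments:
    - [[-0.25, 0.2, -0.2], 0, 1]
    - [[-0.47, 0.5, -0.31], 0, 1]
    - [[-0.47, 0.9, -0.31], 0, 1]
    - [[-0.47, 1.0, -0.31], 0, 1]
    - [[-0.47, 1.0, -0.31], 0, 1]

```text
time_s: 1.9
position: [0.5031, 0.0067, 0.1084]
ee_rot: [[-0.893, -0.007, 0.45], [-0.45, 0.012, -0.893], [0.001, -1.0, -0.014]]
force: [-0.1, 0.2, 0.1]
gripper_width: -0.0
```

```bash
python3 - <<'E'
from h import *
s=readout.read_state(); print(s['position'],s['force'])
p=camera_params("wrist"); im=read_camera("wrist"); 
for c,a in blobs(orange(im),30): print(c,a,ray(p,c,.043).round(4))
cv2.imwrite("pics/w1.png",im)
im=read_camera("top");cv2.imwrite("pics/t1.png",cv2.resize(im[100:250,140:330],None,fx=4,fy=4))
E
```

```text
[0.50308788 0.00672049 0.1084086 ] [-0.07660983  0.1691234   0.09701116]
[381.2, 79.6] 241 [ 0.6272 -0.0356  0.043 ]
[28.5, 92.1] 491 [0.4983 0.2023 0.043 ]
[270.9, 231.9] 43 [ 0.48   -0.0195  0.043 ]
```

View pics/w1.png

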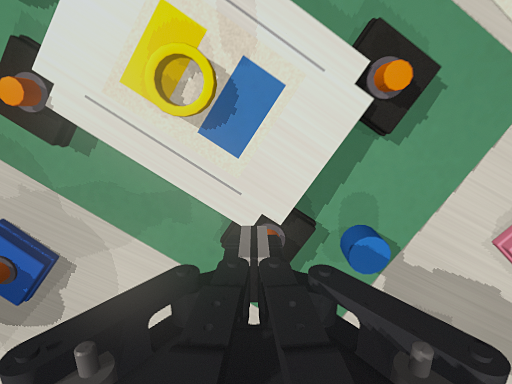

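The wrist view shows the shut fingertips at (253,240) over the plate near the NR corner, clear of its shim at (272,233). I'll descend and press.

drive_tool:
  increments:
    - [[-0.03, 0.3, 0], 0, 1]
    - [[-0.03, 0.54, 0], 0, 1]
    - [[-0.03, 0.54, 0], 0, 1]
    - [[-0.03, 0.54, 0], 0, 1]

```text
time_s: 2.33
position: [0.5098, 0.0067, 0.0605]
ee_rot: [[-0.894, 0.002, 0.447], [-0.447, 0.011, -0.894], [-0.006, -1.0, -0.009]]
force: [0.8, 0.2, 0.2]
gripper_width: 0.0002
```

drive_tool:
  increments:
    - [[0, 0.02, 0], 0, 1]
    - [[0, 0.04, 0], 0, 1]
    - [[0, 0.04, 0], 0, 1]

```text
time_s: 2.58
position: [0.5113, 0.0063, 0.0583]
ee_rot: [[-0.894, 0.005, 0.447], [-0.447, 0.01, -0.894], [-0.009, -1.0, -0.007]]
force: [0.0, 0.4, -0.4]
gripper_width: 0.0004
```

drive_tool:
  increments:
    - [[0.05, 0.05, -0.02], 0, 1]
    - [[0.05, 0.09, -0.02], 0, 1]
    - [[0.05, 0.09, -0.02], 0, 1]
    - [[0.05, 0.09, -0.02], 0, 1]

```text
time_s: 2.92
position: [0.5055, 0.006, 0.0489]
ee_rot: [[-0.894, 0.004, 0.447], [-0.447, 0.01, -0.894], [-0.008, -1.0, -0.007]]
force: [0.2, -0.0, -0.9]
gripper_width: -0.0002
```

drive_tool:
  increments:
    - [[0, 0.04, 0], 0, 1]
    - [[0, 0.04, 0], 0, 1]
    - [[0, 0.04, 0], 0, 1]

```text
time_s: 3.17
position: [0.5052, 0.0062, 0.0445]
ee_rot: [[-0.894, 0.003, 0.447], [-0.447, 0.01, -0.894], [-0.008, -1.0, -0.008]]
force: [0.1, -0.4, 0.1]
gripper_width: 0.0
```

drive_tool:
  increments:
    - [[0, 0.02, 0], 0, 1]
    - [[0, 0.02, 0], 0, 1]

```text
time_s: 3.33
position: [0.505, 0.0063, 0.0421]
ee_rot: [[-0.894, 0.003, 0.447], [-0.447, 0.01, -0.894], [-0.007, -1.0, -0.008]]
force: [0.2, -0.3, 0.2]
gripper_width: -0.0001
```

drive_tool:
  increments:
    - [[0, 0.01, 0], 0, 1]
    - [[0, 0.01, 0], 0, 1]

```text
time_s: 3.5
position: [0.5048, 0.0063, 0.0409]
ee_rot: [[-0.894, 0.002, 0.447], [-0.447, 0.01, -0.894], [-0.007, -1.0, -0.008]]
force: [-0.4, 0.2, 0.5]
gripper_width: -0.0
```

```bash
python3 - <<'E'
from h import *
s=readout.read_state(); print(s['position'],s['force'])
im=read_camera("wrist"); cv2.imwrite("pics/w2.png",im)
im=read_camera("scene");cv2.imwrite("pics/s2.png",cv2.resize(im[140:310,160:370],None,fx=3.5,fy=3.5))
E
```

```text
[0.50482643 0.0062759  0.04088486] [-0.38674057  0.15246778  0.50631561]
```

View pics/w2.png

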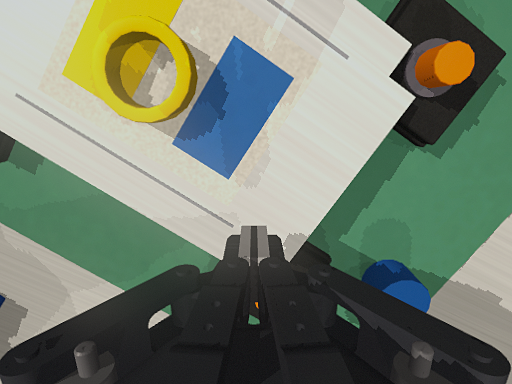

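View pics/s2.png

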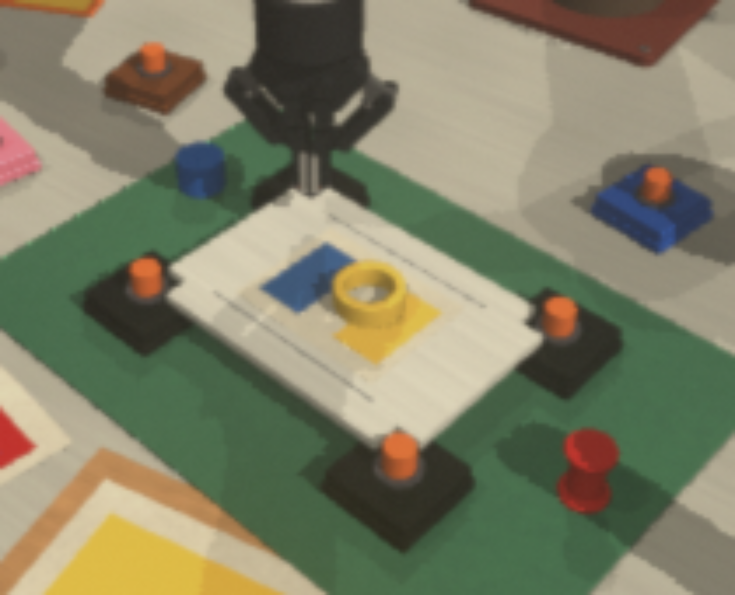

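```bash
python3 - <<'E'
from h import *
s=readout.read_state();P=s['position'];R=s['ee_rot']
for k in (0,.008,.014):
    X=P+R[:,1]*k
    q=proj(camera_params("scene"),X); print(k,X.round(4),'scenecrop',((q-[160,140])*3.5).round(),'wrist',proj(camera_params("wrist"),X).round())
for X in [(.4685,-.0243,.047),(.506,.0055,.034),(.637,-.0435,.047),(.4965,.214,.047),(.665,.194,.047)]:
    print(X,((proj(camera_params("scene"),X)-[160,140])*3.5).round(),proj(camera_params("wrist"),X).round(),proj(camera_params("top"),X).round(1))
E
```

```text
0 [0.5049 0.0063 0.0411] scenecrop [310. 208.] wrist [255. 228.]
0.008 [0.505  0.0063 0.0331] scenecrop [310. 216.] wrist [255. 223.]
0.014 [0.505  0.0064 0.0271] scenecrop [310. 222.] wrist [255. 219.]
(0.4685, -0.0243, 0.047) [307. 165.] [273. 298.] [265.1 200.2]
(0.506, 0.0055, 0.034) [308. 216.] [257. 222.] [255.1 188.4]
(0.637, -0.0435, 0.047) [142. 268.] [459.  58.] [270.3 145.2]
(0.4965, 0.214, 0.047) [558. 308.] [-95.  83.] [186.5 192.3]
(0.665, 0.194, 0.047) [396. 446.] [  26. -274.] [192.8 137.5]
```

```bash
python3 - <<'E'
from h import *
im=read_camera("scene");a=cv2.resize(im[165:235,210:290],(640,560),interpolation=cv2.INTER_CUBIC);cv2.imwrite("pics/s3.png",a)
im=read_camera("wrist");a=cv2.resize(im[190:290,190:320],None,fx=6,fy=6,interpolation=cv2.INTER_CUBIC);cv2.imwrite("pics/w3.png",a)
E
```

```text
(no output)
```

View pics/s3.png

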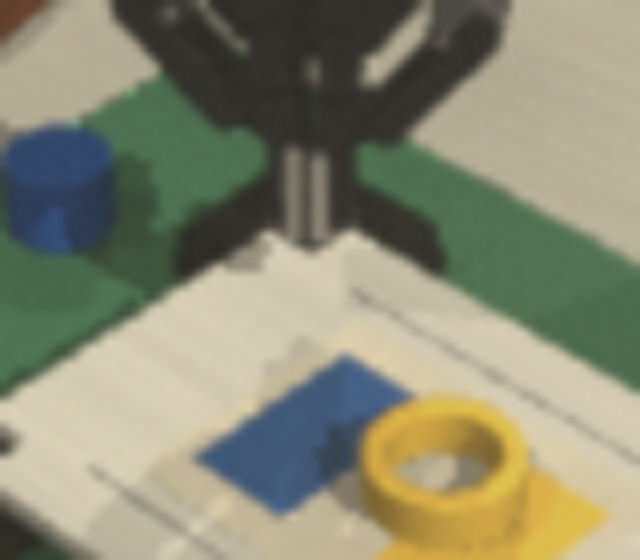

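View pics/w3.png

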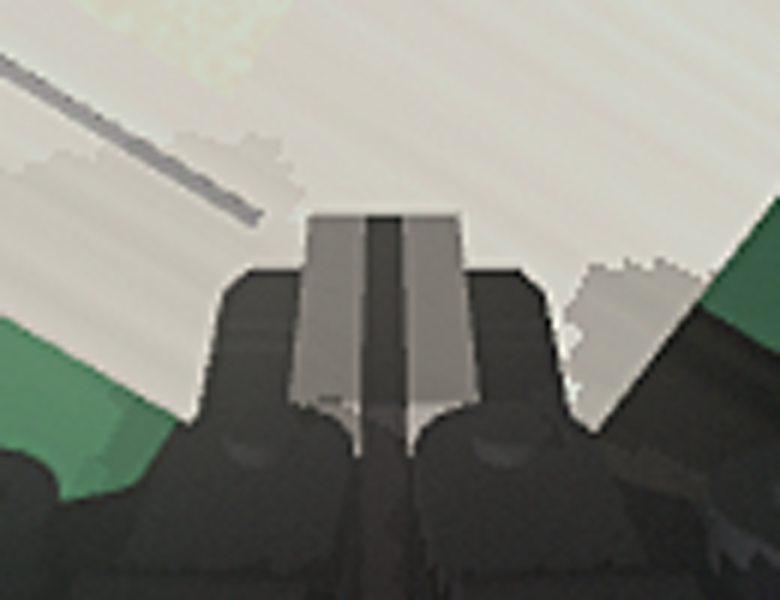

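```bash
python3 - <<'E'
from h import *
s=camera_params("scene");w=camera_params("wrist")
def line(p,uv): 
    a=ray(p,uv,0);b=ray(p,uv,.1);return a,(b-a)/np.linalg.norm(b-a)
a,d=line(s,(248,195.5));b,e=line(w,(254,226))
A=np.array([d,-e]).T;t=np.linalg.lstsq(A,b-a,rcond=None)[0];print(a+d*t[0],b+e*t[1])
for z in (.02,.034,.045,.06):print(z,ray(s,(248,195.5),z).round(4),ray(w,(254,226),z).round(4))
# plate notch tips
for c in [(243.7,194),(253.7,194),(248.1,196)]: print(c,ray(s,c,.034).round(4))
for c in [(289,261),(221,260)]: print(c,ray(w,c,.034).round(4))
print(camera_params("wrist")['R']@readout.read_state()['position']+camera_params("wrist")['t'])
E
```

```text
[0.51352763 0.01126101 0.06214814] [0.51345657 0.01133648 0.0621612 ]
0.02 [ 0.4706 -0.0218  0.02  ] [0.4976 0.0037 0.02  ]
0.034 [ 0.4849 -0.0108  0.034 ] [0.5028 0.0062 0.034 ]
0.045 [ 0.4961 -0.0022  0.045 ] [0.507  0.0082 0.045 ]
0.06 [0.5113 0.0096 0.06  ] [0.5126 0.0109 0.06  ]
(243.7, 194) [ 0.4866 -0.0244  0.034 ]
(253.7, 194) [ 0.4701 -0.0023  0.034 ]
(248.1, 196) [ 0.4865 -0.0093  0.034 ]
(289, 261) [ 0.4909 -0.0259  0.034 ]
(221, 260) [0.4711 0.0149 0.034 ]
[0.00121536 0.02285364 0.17477322]
```

```bash
python3 - <<'E'
from h import *
w=camera_params("wrist");s=camera_params("scene");t=camera_params("top")
W=[ray(w,c,.034) for c in [(237,36),(293,77),(229,179),(173,143)]]
S=[ray(s,(210+x/8,165+y/8),.034) for x,y in [(283,513),(197,457),(348,357),(412,397)]]
T=[ray(t,(145+x/4.5,110+y/4.5),.034) for x,y in [(412,224),(469,230),(460,327),(404,318)]]
print(np.round(W,4));print(np.round(S,4));print(np.round(T,4))
st=readout.read_state();print(st['joint_positions'],st['joint_torque'],st['force'])
E
```

```text
[[0.5975 0.0639 0.034 ]
 [0.5927 0.0269 0.034 ]
 [0.5236 0.0338 0.034 ]
 [0.5286 0.073  0.034 ]]
[[0.5953 0.0652 0.034 ]
 [0.5912 0.0281 0.034 ]
 [0.5241 0.0371 0.034 ]
 [0.5277 0.0654 0.034 ]]
[[0.5959 0.0611 0.034 ]
 [0.5911 0.022  0.034 ]
 [0.5242 0.0293 0.034 ]
 [0.531  0.0675 0.034 ]]
[ -8.68190457   7.38575382 113.17978036   0.71276599  59.36331842
  54.39679051] [ 1.76576796e-03 -3.89605594e+01 -3.26729178e+01  4.82875993e-02
 -2.75656392e-03 -4.51816368e-05] [ 0.70503533 -0.56801133  0.01751322]
```

The two views put the fingertip at about z = 0.062, higher than the nominal 14 mm ahead of the TCP would give. The force is also zero, so there is no contact yet. The plate features agree between the cameras. I'll keep going down in small steps, watching the force.

drive_tool:
  increments:
    - [[0, 0.04, 0], 0, 1]
    - [[0, 0.08, 0], 0, 1]
    - [[0, 0.08, 0], 0, 1]

```text
time_s: 3.95
position: [0.5042, 0.0064, 0.0321]
ee_rot: [[-0.894, 0.001, 0.447], [-0.447, 0.011, -0.894], [-0.006, -1.0, -0.009]]
force: [-0.2, -0.7, -0.6]
gripper_width: -0.0002
```

drive_tool:
  increments:
    - [[0, 0.02, 0], 0, 1]
    - [[0, 0.04, 0], 0, 1]
    - [[0, 0.04, 0], 0, 1]

```text
time_s: 4.2
position: [0.5038, 0.0065, 0.0275]
ee_rot: [[-0.894, 0.0, 0.447], [-0.447, 0.011, -0.894], [-0.005, -1.0, -0.009]]
force: [-0.9, 0.2, 0.2]
gripper_width: 0.0002
```

```bash
python3 - <<'E'
from h import *
im=read_camera("scene");a=cv2.resize(im[165:235,210:290],(640,560),interpolation=cv2.INTER_CUBIC);cv2.imwrite("pics/s4.png",a)
E
```

```text
(no output)
```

View pics/s4.png

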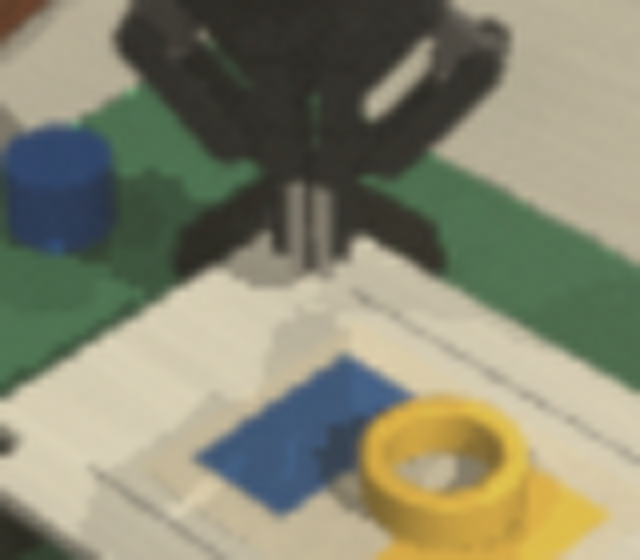

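The tip is at (313,270) in the zoom, over the plate and still about 10 mm above it. Continuing down.

drive_tool:
  increments:
    - [[0, 0.03, 0], 0, 1]
    - [[0, 0.05, 0], 0, 1]
    - [[0, 0.05, 0], 0, 1]

```text
time_s: 4.5
position: [0.5035, 0.0067, 0.0222]
ee_rot: [[-0.894, -0.0, 0.447], [-0.447, 0.011, -0.894], [-0.005, -1.0, -0.01]]
force: [-0.3, -0.6, -0.3]
gripper_width: -0.0002
```

drive_tool:
  increments:
    - [[0, 0.02, 0], 0, 1]
    - [[0, 0.02, 0], 0, 1]

```text
time_s: 4.67
position: [0.5032, 0.0067, 0.0198]
ee_rot: [[-0.894, -0.001, 0.447], [-0.447, 0.011, -0.894], [-0.004, -1.0, -0.01]]
force: [0.2, 0.4, 0.5]
gripper_width: 0.0001
```

drive_tool:
  increments:
    - [[0, 0.015, 0], 0, 1]
    - [[0, 0.015, 0], 0, 1]

```text
time_s: 4.83
position: [0.503, 0.0068, 0.018]
ee_rot: [[-0.894, -0.001, 0.447], [-0.447, 0.011, -0.894], [-0.004, -1.0, -0.01]]
force: [-0.4, 0.7, -0.3]
gripper_width: -0.0001
```

drive_tool:
  increments:
    - [[0, 0.015, 0], 0, 1]
    - [[0, 0.015, 0], 0, 1]

```text
time_s: 5.0
position: [0.5028, 0.0068, 0.0162]
ee_rot: [[-0.894, -0.002, 0.447], [-0.447, 0.011, -0.894], [-0.003, -1.0, -0.011]]
force: [0.4, 0.7, -1.0]
gripper_width: 0.0
```

drive_tool:
  increments:
    - [[0, 0.015, 0], 0, 1]
    - [[0, 0.015, 0], 0, 1]

```text
time_s: 5.17
position: [0.5026, 0.0068, 0.0144]
ee_rot: [[-0.894, -0.002, 0.447], [-0.447, 0.011, -0.894], [-0.003, -1.0, -0.011]]
force: [-0.6, 0.7, 0.4]
gripper_width: 0.0002
```

```bash
python3 - <<'E'
from h import *
im=read_camera("scene");a=cv2.resize(im[165:235,210:290],(640,560),interpolation=cv2.INTER_CUBIC);cv2.imwrite("pics/s5.png",a)
print(readout.read_state()['force'])
E
```

```text
[-0.17842924 -0.08262899  0.56666219]
```

View pics/s5.png

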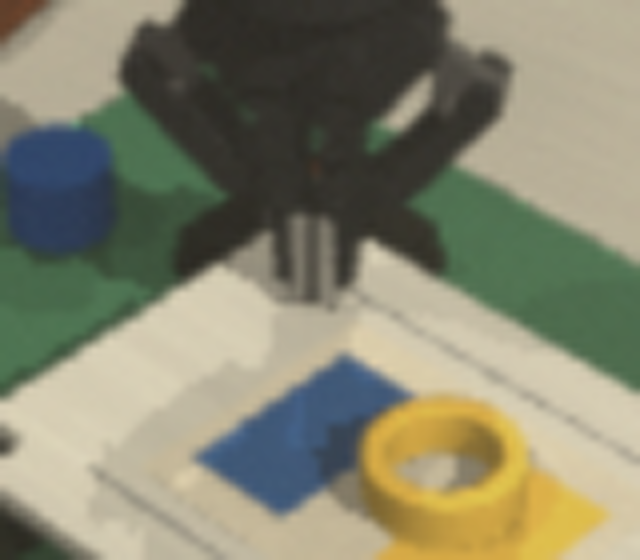

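drive_tool:
  increments:
    - [[0, 0.015, 0], 0, 1]
    - [[0, 0.015, 0], 0, 1]

```text
time_s: 5.38
position: [0.503, 0.0068, 0.0135]
ee_rot: [[-0.894, -0.002, 0.447], [-0.447, 0.011, -0.894], [-0.004, -1.0, -0.011]]
force: [-1.1, 0.1, 3.6]
gripper_width: 0.0002
```

drive_tool:
  increments:
    - [[0, 0.015, 0], 0, 1]
    - [[0, 0.015, 0], 0, 1]

```text
time_s: 5.55
position: [0.503, 0.0068, 0.0134]
ee_rot: [[-0.894, -0.002, 0.447], [-0.447, 0.011, -0.894], [-0.003, -1.0, -0.011]]
force: [-7.1, -0.1, 16.7]
gripper_width: 0.0001
```

drive_tool:
  increments:
    - [[0, 0.015, 0], 0, 1]
    - [[0, 0.015, 0], 0, 1]

```text
time_s: 5.72
position: [0.5029, 0.0068, 0.0133]
ee_rot: [[-0.894, -0.003, 0.448], [-0.448, 0.011, -0.894], [-0.002, -1.0, -0.011]]
force: [-7.8, 0.6, 16.7]
gripper_width: -0.0001
```

NR is firm: contact at TCP z = 0.0135, 16.7 N and only 0.2 mm of give. I'll lift, look, and go to NL.

drive_tool:
  increments:
    - [[0, -0.3, 0], 0, 1]
    - [[0, -0.6, 0], 0, 1]
    - [[0, -0.6, 0], 0, 1]

```text
time_s: 5.97
position: [0.5075, 0.0055, 0.0791]
ee_rot: [[-0.894, 0.006, 0.448], [-0.448, 0.009, -0.894], [-0.01, -1.0, -0.006]]
force: [2.1, 0.4, 0.7]
gripper_width: 0.0001
```

drive_tool:
  increments:
    - [[-0.2, 0, -0.35], 0, 1]
    - [[-0.45, 0, -0.7], 0, 1]
    - [[-0.55, 0, -0.8], 0, 1]
    - [[-0.55, 0, -0.8], 0, 1]

```text
time_s: 6.3
position: [0.5216, 0.1047, 0.0803]
ee_rot: [[-0.893, 0.008, 0.451], [-0.451, 0.01, -0.893], [-0.012, -1.0, -0.006]]
force: [0.1, -0.7, -0.1]
gripper_width: 0.0
```

```bash
python3 - <<'E'
from h import *
s=readout.read_state(); print(s['position'],s['force'])
im=read_camera("scene");cv2.imwrite("pics/s6.png",cv2.resize(im[140:310,160:370],None,fx=3.5,fy=3.5))
E
```

```text
[0.52155831 0.10469716 0.08031529] [ 0.10376305 -0.72983645 -0.08372177]
```

View pics/s6.png

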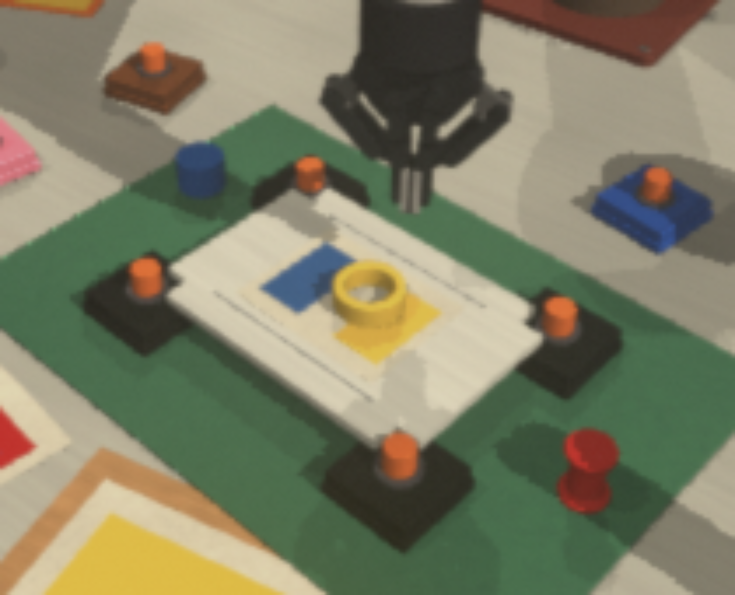

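All shims are still standing, and NR's is visible at (311,175). On to NL.

drive_tool:
  increments:
    - [[-0.2, 0, -0.3], 0, 1]
    - [[-0.36, 0, -0.62], 0, 1]
    - [[-0.36, 0.1, -0.62], 0, 1]
    - [[-0.36, 0.3, -0.62], 0, 1]
    - [[-0.36, 0.4, -0.62], 0, 1]

```text
time_s: 6.77
position: [0.5242, 0.1742, 0.0385]
ee_rot: [[-0.892, 0.004, 0.451], [-0.451, 0.008, -0.892], [-0.008, -1.0, -0.006]]
force: [-0.5, -1.2, -0.1]
gripper_width: -0.0002
```

drive_tool:
  increments:
    - [[0, 0.1, 0], 0, 1]
    - [[0, 0.15, 0], 0, 1]
    - [[0, 0.15, 0], 0, 1]

```text
time_s: 7.02
position: [0.5229, 0.1731, 0.0216]
ee_rot: [[-0.893, 0.001, 0.45], [-0.45, 0.008, -0.893], [-0.004, -1.0, -0.006]]
force: [-0.8, -0.3, 0.1]
gripper_width: -0.0003
```

drive_tool:
  increments:
    - [[0, 0.04, 0], 0, 1]
    - [[0, 0.06, 0], 0, 1]
    - [[0, 0.06, 0], 0, 1]

```text
time_s: 7.27
position: [0.5229, 0.1728, 0.0155]
ee_rot: [[-0.893, 0.001, 0.45], [-0.45, 0.008, -0.893], [-0.004, -1.0, -0.006]]
force: [0.1, 0.1, 0.0]
gripper_width: -0.0002
```

drive_tool:
  increments:
    - [[0, 0.015, 0], 0, 1]
    - [[0, 0.015, 0], 0, 1]

```text
time_s: 7.43
position: [0.5232, 0.1728, 0.0143]
ee_rot: [[-0.893, 0.001, 0.45], [-0.449, 0.008, -0.893], [-0.005, -1.0, -0.006]]
force: [-0.5, 0.4, -0.2]
gripper_width: -0.0
```

drive_tool:
  increments:
    - [[0, 0.015, 0], 0, 1]
    - [[0, 0.015, 0], 0, 1]

```text
time_s: 7.6
position: [0.5236, 0.1729, 0.0135]
ee_rot: [[-0.893, 0.002, 0.45], [-0.45, 0.008, -0.893], [-0.005, -1.0, -0.006]]
force: [-1.0, -0.8, 4.1]
gripper_width: -0.0
```

drive_tool:
  increments:
    - [[0, 0.015, 0], 0, 1]
    - [[0, 0.015, 0], 0, 1]

```text
time_s: 7.77
position: [0.5236, 0.1729, 0.0134]
ee_rot: [[-0.893, 0.002, 0.45], [-0.45, 0.007, -0.893], [-0.005, -1.0, -0.006]]
force: [-6.0, -1.0, 12.3]
gripper_width: 0.0001
```

NL is firm too (12 N, 0.1 mm). Next is FL (0.627,0.164).

drive_tool:
  increments:
    - [[0, -0.3, 0], 0, 1]
    - [[0, -0.6, 0], 0, 1]
    - [[0, -0.6, 0], 0, 1]

```text
time_s: 8.02
position: [0.528, 0.1734, 0.0797]
ee_rot: [[-0.893, 0.012, 0.45], [-0.45, 0.009, -0.893], [-0.015, -1.0, -0.003]]
force: [1.7, -0.1, 1.5]
gripper_width: -0.0001
```

drive_tool:
  increments:
    - [[-0.35, 0, 0.2], 0, 1]
    - [[-0.7, 0, 0.4], 0, 1]
    - [[-0.88, 0, 0.53], 0, 1]
    - [[-0.88, 0, 0.53], 0, 1]
    - [[-0.88, 0.2, 0.53], 0, 1]

```text
time_s: 8.43
position: [0.6353, 0.166, 0.0648]
ee_rot: [[-0.893, 0.02, 0.449], [-0.449, 0.01, -0.893], [-0.022, -1.0, -0.0]]
force: [0.1, 0.6, 1.1]
gripper_width: -0.0003
```

drive_tool:
  increments:
    - [[0.08, 0.2, -0.03], 0, 1]
    - [[0.08, 0.4, -0.03], 0, 1]
    - [[0.08, 0.43, -0.03], 0, 1]
    - [[0.08, 0.43, -0.03], 0, 1]

```text
time_s: 8.77
position: [0.6255, 0.1654, 0.0195]
ee_rot: [[-0.893, 0.015, 0.45], [-0.45, 0.01, -0.893], [-0.018, -1.0, -0.002]]
force: [0.0, -0.7, -0.2]
gripper_width: 0.0
```

drive_tool:
  increments:
    - [[0.03, 0.04, 0], 0, 1]
    - [[0.03, 0.05, 0], 0, 1]
    - [[0.03, 0.05, 0], 0, 1]

```text
time_s: 9.02
position: [0.623, 0.1642, 0.015]
ee_rot: [[-0.893, 0.016, 0.45], [-0.45, 0.01, -0.893], [-0.019, -1.0, -0.002]]
force: [0.1, 0.1, -0.0]
gripper_width: 0.0002
```

drive_tool:
  increments:
    - [[0, 0.015, 0], 0, 1]
    - [[0, 0.015, 0], 0, 1]

```text
time_s: 9.18
position: [0.6237, 0.1643, 0.0144]
ee_rot: [[-0.893, 0.018, 0.45], [-0.45, 0.01, -0.893], [-0.02, -1.0, -0.001]]
force: [0.0, -0.7, -0.3]
gripper_width: 0.0002
```

drive_tool:
  increments:
    - [[0, 0.015, 0], 0, 1]
    - [[0, 0.015, 0], 0, 1]

```text
time_s: 9.35
position: [0.6242, 0.1643, 0.0136]
ee_rot: [[-0.893, 0.019, 0.45], [-0.45, 0.01, -0.893], [-0.021, -1.0, -0.001]]
force: [-0.7, 0.0, 2.8]
gripper_width: 0.0001
```

drive_tool:
  increments:
    - [[0, 0.015, 0], 0, 1]
    - [[0, 0.015, 0], 0, 1]

```text
time_s: 9.52
position: [0.6243, 0.1644, 0.0135]
ee_rot: [[-0.893, 0.018, 0.45], [-0.45, 0.01, -0.893], [-0.021, -1.0, -0.001]]
force: [-5.3, -0.8, 11.2]
gripper_width: -0.0001
```

drive_tool:
  increments:
    - [[0, 0.015, 0], 0, 1]
    - [[0, 0.015, 0], 0, 1]

```text
time_s: 9.68
position: [0.6243, 0.1644, 0.0135]
ee_rot: [[-0.893, 0.018, 0.45], [-0.45, 0.01, -0.893], [-0.02, -1.0, -0.001]]
force: [-6.7, -1.6, 10.8]
gripper_width: 0.0001
```

FL is firm (11 N, no give). FR should be the loose one, so I'll test it at (0.607,-0.006).

drive_tool:
  increments:
    - [[0, -0.3, 0], 0, 1]
    - [[0, -0.6, 0], 0, 1]
    - [[0, -0.6, 0], 0, 1]

```text
time_s: 9.93
position: [0.6277, 0.1644, 0.0805]
ee_rot: [[-0.893, 0.028, 0.45], [-0.45, 0.011, -0.893], [-0.03, -1.0, 0.003]]
force: [1.3, -0.6, 1.0]
gripper_width: 0.0003
```

drive_tool:
  increments:
    - [[0.25, 0, 0.3], 0, 1]
    - [[0.5, 0, 0.6], 0, 1]
    - [[0.6, 0, 0.8], 0, 1]
    - [[0.6, 0, 0.8], 0, 1]

```text
time_s: 10.27
position: [0.6102, 0.0619, 0.079]
ee_rot: [[-0.894, 0.029, 0.447], [-0.447, 0.009, -0.894], [-0.03, -1.0, 0.004]]
force: [0.6, -0.1, 0.4]
gripper_width: 0.0005
```

drive_tool:
  increments:
    - [[0.18, 0, 0.3], 0, 1]
    - [[0.33, 0, 0.6], 0, 1]
    - [[0.33, 0.1, 0.6], 0, 1]
    - [[0.33, 0.3, 0.6], 0, 1]
    - [[0.33, 0.4, 0.6], 0, 1]

```text
time_s: 10.68
position: [0.6082, -0.0061, 0.0366]
ee_rot: [[-0.895, 0.028, 0.446], [-0.446, 0.01, -0.895], [-0.029, -1.0, 0.003]]
force: [-0.5, 1.1, -0.2]
gripper_width: -0.0004
```

drive_tool:
  increments:
    - [[0, 0.1, 0], 0, 1]
    - [[0, 0.16, 0], 0, 1]
    - [[0, 0.16, 0], 0, 1]

```text
time_s: 10.93
position: [0.6072, -0.005, 0.0185]
ee_rot: [[-0.894, 0.024, 0.447], [-0.447, 0.011, -0.895], [-0.027, -1.0, 0.001]]
force: [-0.6, 0.9, -0.3]
gripper_width: -0.0002
```

drive_tool:
  increments:
    - [[0, 0.04, 0], 0, 1]
    - [[0, 0.06, 0], 0, 1]
    - [[0, 0.06, 0], 0, 1]

```text
time_s: 11.18
position: [0.6078, -0.0045, 0.0129]
ee_rot: [[-0.894, 0.025, 0.447], [-0.447, 0.011, -0.895], [-0.027, -1.0, 0.002]]
force: [-0.6, 0.9, 2.1]
gripper_width: 0.0002
```

drive_tool:
  increments:
    - [[0, 0.015, 0], 0, 1]
    - [[0, 0.015, 0], 0, 1]

```text
time_s: 11.35
position: [0.6083, -0.0045, 0.0119]
ee_rot: [[-0.894, 0.026, 0.447], [-0.447, 0.011, -0.894], [-0.028, -1.0, 0.002]]
force: [-1.5, 0.2, 1.9]
gripper_width: -0.0001
```

drive_tool:
  increments:
    - [[0, 0.02, 0], 0, 1]
    - [[0, 0.02, 0], 0, 1]

```text
time_s: 11.52
position: [0.6086, -0.0046, 0.0103]
ee_rot: [[-0.894, 0.027, 0.447], [-0.447, 0.01, -0.894], [-0.029, -1.0, 0.003]]
force: [-1.9, 0.5, 4.9]
gripper_width: -0.0002
```

drive_tool:
  increments:
    - [[0, 0.02, 0], 0, 1]
    - [[0, 0.02, 0], 0, 1]

```text
time_s: 11.68
position: [0.6087, -0.0046, 0.01]
ee_rot: [[-0.894, 0.026, 0.447], [-0.447, 0.01, -0.894], [-0.028, -1.0, 0.002]]
force: [-7.5, 1.0, 13.7]
gripper_width: 0.0001
```

FR dips 3.5 mm (0.0135 to 0.010) before it goes hard, so it is the loose corner. I'll lift, then locate its shim.

drive_tool:
  increments:
    - [[0, 0, 0], 0, 1]
    - [[0, -0.2, 0], 0, 1]
    - [[0, -0.5, 0], 0, 1]
    - [[0, -0.8, 0], 0, 1]
    - [[0, -0.8, 0], 0, 1]

```text
time_s: 12.1
position: [0.6111, -0.0061, 0.0967]
ee_rot: [[-0.894, 0.037, 0.447], [-0.447, 0.009, -0.894], [-0.037, -0.999, 0.009]]
force: [2.3, -0.4, 1.6]
gripper_width: 0.0001
```

```bash
python3 - <<'E'
from h import *
s=readout.read_state(); print(s['position'],s['force'])
p=camera_params("wrist"); im=read_camera("wrist"); cv2.imwrite("pics/w7.png",im)
for c,a in blobs(orange(im),30): print(c,a,ray(p,c,.047).round(4))
im=read_camera("scene");cv2.imwrite("pics/s7.png",cv2.resize(im[140:310,160:370],None,fx=3.5,fy=3.5))
E
```

```text
[ 0.61108844 -0.0061139   0.0967413 ] [ 2.28000873 -0.37625838  1.57989894]
[47.2, 25.5] 542 [0.6619 0.1787 0.047 ]
[302.6, 187.4] 149 [ 0.6399 -0.0334  0.047 ]
[496.2, 339.1] 122 [ 0.5942 -0.2644  0.047 ]
```

View pics/w7.png

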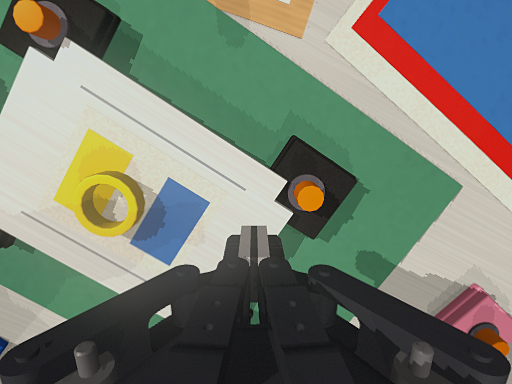

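View pics/s7.png

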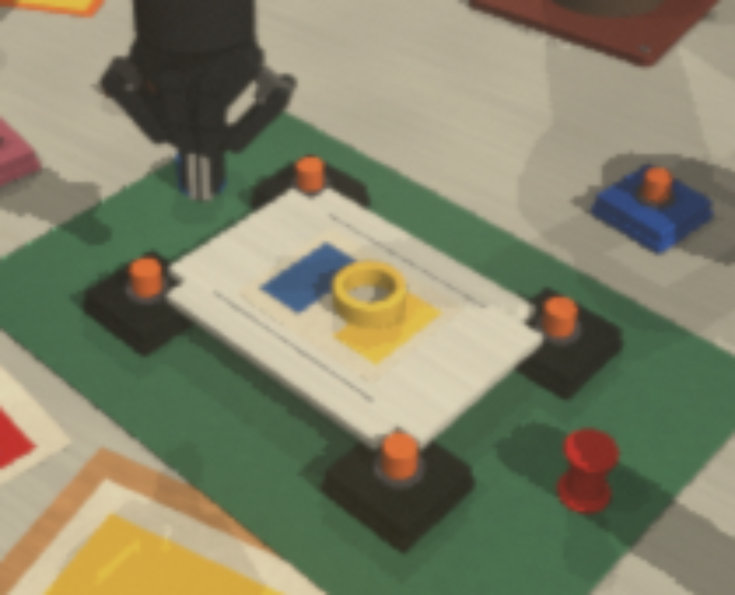

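In the wrist view, the FR shim's top disc is at about (310,198), beside the notch I just pressed. In the scene view it stands at (147,278). The pink look-alike is at (490,345), off the mat. Measuring the disc centre.

```bash
python3 - <<'E'
from h import *
p=camera_params("wrist")
im=cv2.imread("pics/w7.png"); hsv=cv2.cvtColor(im,cv2.COLOR_BGR2HSV)
sub=cv2.inRange(hsv,(4,180,190),(20,255,255)); sub[:, :280]=0; sub[:150]=0; sub[250:]=0;sub[:,350:]=0
n=max(cv2.findContours(sub,0,2)[0],key=cv2.contourArea); print(cv2.minEnclosingCircle(n), cv2.fitEllipse(n))
c=cv2.fitEllipse(n)[0]; print(ray(p,c,.047))
cs=(160+147/3.5,140+268/3.5);print('scene top disc',ray(camera_params("scene"),cs,.047))
cv2.imwrite("pics/c7.png",cv2.resize(im[140:250,250:370],None,fx=5,fy=5))
E
```

```text
((310.0, 198.0), 13.416507720947266) ((310.052978515625, 198.00918579101562), (24.458967208862305, 25.994539260864258), 66.68212890625)
[ 0.63256414 -0.04069205  0.047     ]
scene top disc [ 0.63484045 -0.04070741  0.047     ]
```

View pics/c7.png

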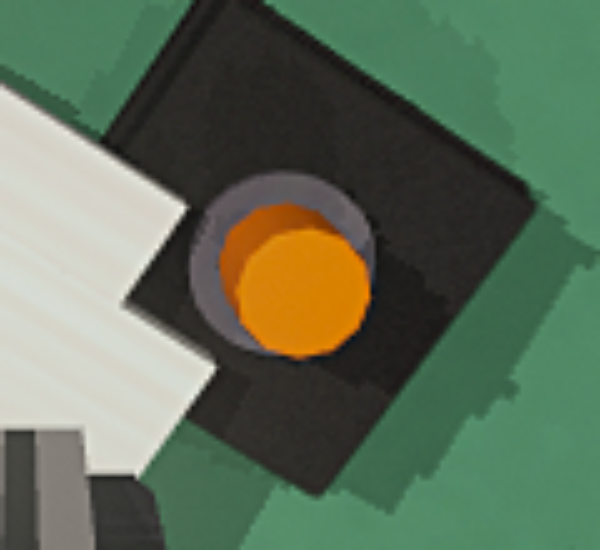

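The two views agree on the FR shim axis, (0.634,-0.041). I'll press about 4 mm outward of it, at (0.637,-0.045), to stay off the plate.

drive_tool:
  increments:
    - [[-0.05, 0, 0.3], 0, 1]
    - [[-0.06, 0, 0.46], 0, 1]
    - [[-0.06, 0.2, 0.46], 0, 1]
    - [[-0.06, 0.4, 0.46], 0, 1]
    - [[-0.06, 0.5, 0.46], 0, 1]

```text
time_s: 12.62
position: [0.6334, -0.0441, 0.0382]
ee_rot: [[-0.895, 0.025, 0.446], [-0.446, 0.011, -0.895], [-0.027, -1.0, 0.002]]
force: [-0.2, -0.5, -1.3]
gripper_width: 0.0003
```

```bash
python3 - <<'E'
from h import *
s=readout.read_state(); print(s['position'],s['force'])
im=read_camera("wrist"); cv2.imwrite("pics/w8.png",im)
im=read_camera("scene");cv2.imwrite("pics/s8.png",cv2.resize(im[160:260,150:270],(720,600),interpolation=cv2.INTER_CUBIC))
E
```

```text
[ 0.63337872 -0.04411173  0.03820257] [-0.21285272 -0.53759746 -1.27832916]
```

View pics/s8.png

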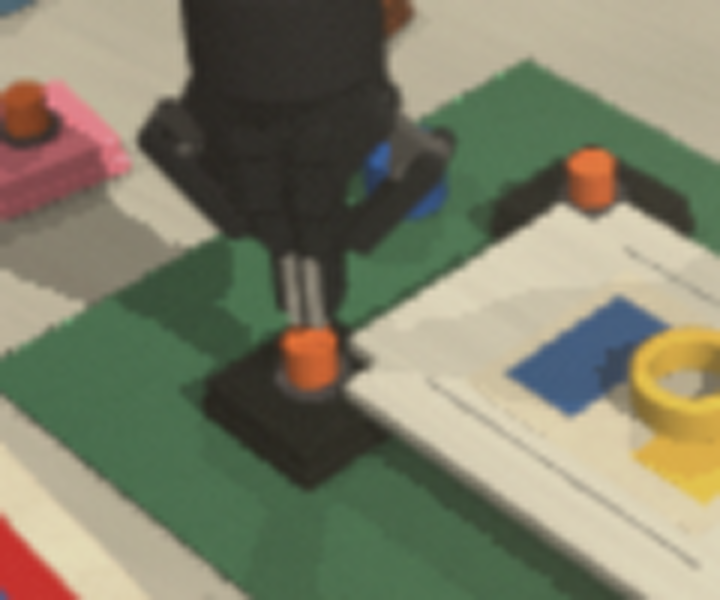

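View pics/w8.png

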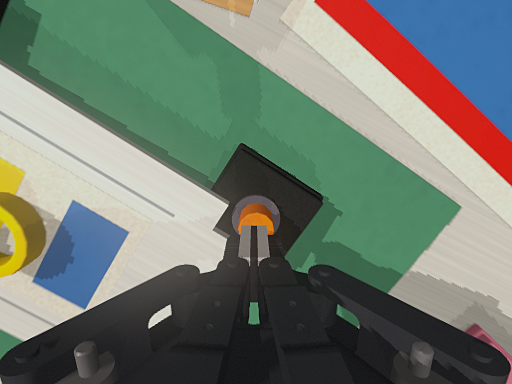

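The tip sits right above the FR shim: shim top (311,340) and tip (313,325) in the scene crop. Pressing down in steps.

drive_tool:
  increments:
    - [[-0.04, 0.06, 0.02], 0, 1]
    - [[-0.04, 0.12, 0.02], 0, 1]
    - [[-0.04, 0.12, 0.02], 0, 1]

```text
time_s: 12.97
position: [0.6377, -0.0433, 0.0258]
ee_rot: [[-0.894, 0.024, 0.447], [-0.447, 0.011, -0.895], [-0.026, -1.0, 0.001]]
force: [0.0, 0.9, -0.8]
gripper_width: -0.0001
```

drive_tool:
  increments:
    - [[0, 0.03, 0], 0, 1]
    - [[0, 0.05, 0], 0, 1]
    - [[0, 0.05, 0], 0, 1]

```text
time_s: 13.22
position: [0.6382, -0.0433, 0.0214]
ee_rot: [[-0.894, 0.024, 0.447], [-0.447, 0.011, -0.895], [-0.027, -1.0, 0.001]]
force: [-0.8, -0.7, 0.9]
gripper_width: 0.0002
```

drive_tool:
  increments:
    - [[0, 0.03, 0], 0, 1]
    - [[0, 0.05, 0], 0, 1]
    - [[0, 0.05, 0], 0, 1]

```text
time_s: 13.47
position: [0.6383, -0.0433, 0.0167]
ee_rot: [[-0.894, 0.025, 0.447], [-0.447, 0.011, -0.895], [-0.027, -1.0, 0.001]]
force: [-1.7, -0.3, 1.8]
gripper_width: -0.0
```

drive_tool:
  increments:
    - [[0, 0.02, 0], 0, 1]
    - [[0, 0.02, 0], 0, 1]

```text
time_s: 13.63
position: [0.6383, -0.0433, 0.0149]
ee_rot: [[-0.894, 0.025, 0.447], [-0.447, 0.011, -0.894], [-0.027, -1.0, 0.002]]
force: [-1.8, -0.3, 3.8]
gripper_width: -0.0001
```

drive_tool:
  increments:
    - [[0, 0.02, 0], 0, 1]
    - [[0, 0.02, 0], 0, 1]

```text
time_s: 13.8
position: [0.6385, -0.0433, 0.0144]
ee_rot: [[-0.894, 0.024, 0.447], [-0.447, 0.01, -0.894], [-0.027, -1.0, 0.002]]
force: [-6.8, -0.6, 13.2]
gripper_width: -0.0
```

```bash
python3 - <<'E'
from h import *
s=readout.read_state(); print(s['position'],s['force'])
im=read_camera("scene");cv2.imwrite("pics/s9.png",cv2.resize(im[160:260,150:270],(720,600),interpolation=cv2.INTER_CUBIC))
E
```

```text
[ 0.6385045  -0.0433314   0.01442927] [-6.81804662 -0.63829178 13.20308627]
```

View pics/s9.png

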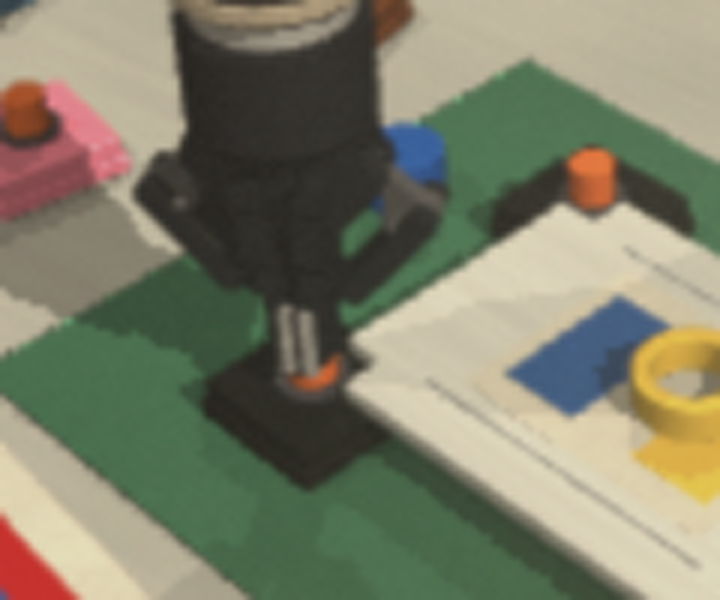

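The shim is at its stop: TCP z = 0.0144 against the 0.0145 expected, with 13 N. The image shows it flush at (315,375). Pressing once more for margin, then lifting.

drive_tool:
  increments:
    - [[0, 0.015, 0], 0, 1]
    - [[0, 0.015, 0], 0, 1]

```text
time_s: 14.02
position: [0.6385, -0.0433, 0.0144]
ee_rot: [[-0.894, 0.024, 0.447], [-0.447, 0.01, -0.894], [-0.026, -1.0, 0.002]]
force: [-7.5, -0.4, 12.6]
gripper_width: 0.0003
```

drive_tool:
  increments:
    - [[0, -0.2, 0], 0, 1]
    - [[0, -0.5, 0], 0, 1]
    - [[0, -0.9, 0], 0, 1]
    - [[0, -0.9, 0], 0, 1]

```text
time_s: 14.35
position: [0.6417, -0.0452, 0.1131]
ee_rot: [[-0.894, 0.037, 0.447], [-0.448, 0.008, -0.894], [-0.037, -0.999, 0.01]]
force: [1.7, -0.3, 1.4]
gripper_width: 0.0001
```

drive_tool:
  increments:
    - [[0.3, -0.2, 0], 0, 1]
    - [[0.6, -0.5, 0], 0, 1]
    - [[0.9, -0.5, 0], 0, 1]
    - [[0.9, -0.5, 0], 0, 1]
    - [[0.9, -0.5, 0], 0, 1]

```text
time_s: 14.77
position: [0.559, -0.0863, 0.1599]
ee_rot: [[-0.894, 0.039, 0.446], [-0.446, 0.008, -0.895], [-0.038, -0.999, 0.01]]
force: [-0.9, -0.8, -0.9]
gripper_width: 0.0001
```

```bash
python3 - <<'E'
from h import *
s=readout.read_state(); print(s['position'],s['force'],s['time_s'])
im=read_camera("scene");cv2.imwrite("pics/s10.png",cv2.resize(im[140:310,160:370],None,fx=3.5,fy=3.5))
i0=cv2.imread("pics/scene0.png"); m=[cv2.matchTemplate(im[225:252,250:285],i0[228:248,253:280],5)]; print(cv2.minMaxLoc(m[0]))
im=read_camera("top");cv2.imwrite("pics/t10.png",cv2.resize(im[100:250,140:330],None,fx=4,fy=4))
E
```

```text
[ 0.55903648 -0.08632633  0.15992013] [-0.88493215 -0.83047015 -0.88099263] 14.7667
(0.5612388253211975, 0.9994595646858215, (8, 0), (3, 3))
```

View pics/s10.png

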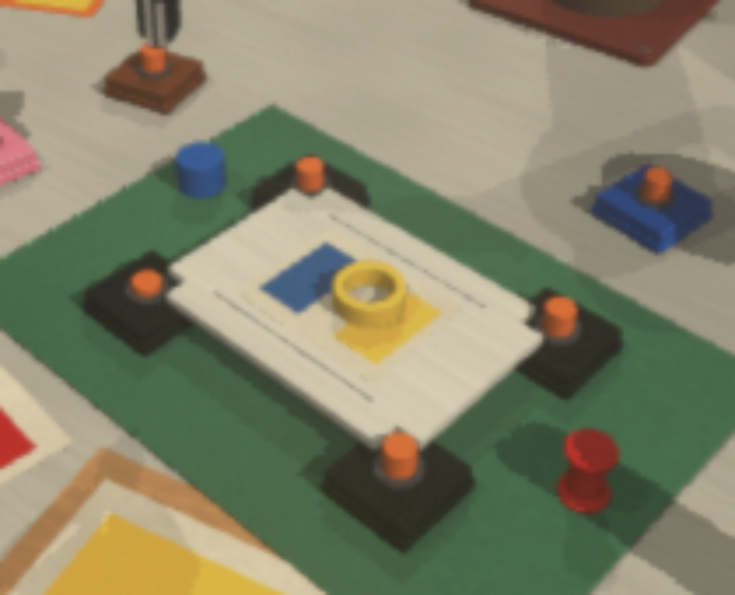

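View pics/t10.png

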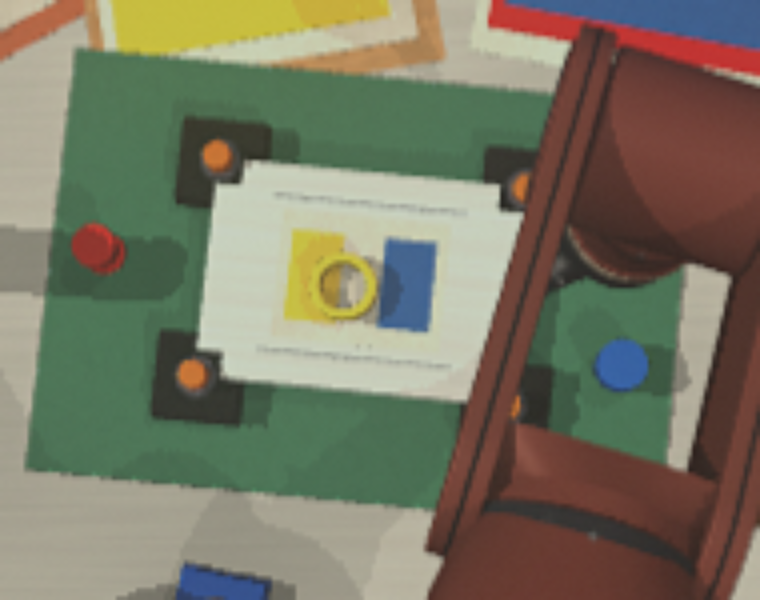

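```bash
python3 - <<'E'
from h import *
p=camera_params("scene");im=read_camera("scene")
i0=cv2.imread("pics/scene0.png")
for nm,i in(("start",i0),("now",im)):
    for (x,y) in [(201,218),(248,189),(320,230),(274,270)]:
        h=cv2.cvtColor(i[y-12:y+14,x-10:x+11],cv2.COLOR_BGR2HSV);m=cv2.inRange(h,(2,130,90),(16,255,255));r=np.where(m.sum(1)>255*3)[0];print(nm,(x,y),y-12+r.min(),y-12+r.max(),(m>0).sum())
for z in(.035,.047):print(z,proj(p,(.634,-.041,z)))
E
```

```text
start (201, 218) 214 224 90
start (248, 189) 185 194 71
start (320, 230) 225 235 94
start (274, 270) 264 276 120
now (201, 218) 217 224 62
now (248, 189) 185 194 72
now (320, 230) 225 235 96
now (274, 270) 264 276 119
0.035 [202.55080253 219.94206242]
0.047 [202.14534471 216.34689798]
```

FR's shim top has dropped 3 px (about 3.6 px expected for 12 mm). The other three shims are unchanged and the plate hasn't moved in the images. Handing in.

```bash
python3 -c "
from station import manip;print(manip.hand_in())"
```

```text
the job is handed in; nothing more can be done
None
```

The far-right corner was the loose one. I pressed its shim fully down, let go, and handed the job in at about 15 s of the 59 s; no verdict is reported.

- **Finding the corner:** Near-right, near-left and far-left were firm, giving 0.2 mm or less at 11–17 N. Far-right dipped 3.5 mm before going hard. I read the rocking from that dip and did not measure the plate's tilt angle.
- **Pressing the shim:** It reached a hard stop at 13 N, with the tool at 0.0144 m against the 0.0145 m expected for fully down.
- **Last camera checks:** The far-right shim's top is 3 px lower, against about 3.6 px expected for 12 mm. The other three shims show no change, and the plate and the things around it look unmoved. I moved the arm clear before handing in.
- **Over the suggested force:** The firm-corner presses and the end of the far-right press went above the 6–10 N given for testing.
- **What disagreed:**
  - The fingertips touched about 34 mm higher relative to the reported tool point than stated. I went by the cameras and contact force instead.
  - The force readings were low: 1–4 N while the shim slid, against the stated 5 N.

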